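Hang the wash basket over to the drying fork

TASK

Take the wire basket by its orange handle off the fork of the blue wash stand and hang it on the sprung fork of the white drying stand, keeping it level, never setting it down and leaving the brass case ring in it and everything else on the chest undisturbed. The drying fork is clamped at a different height and reach each day, so feel gently for it (keep the push under about 12 N): first rest the crossbar on the ledge just behind the upturned tips, then press the orange sprung buffer back with it, let the bar right down into the notch, so that the buffer holds it there, and let go.

Things in the scene. Friction and masses are not known exactly. Their poses are not given: they have to be found in the camera images.
- basket: Loose wire basket, 0.17 to 0.35 kg, hanging on the wash fork at the start. Tray 70 x 70 x 28 mm; origin at the centre of its underside, z up. Its crossbar is a level steel bar, 6 mm diameter, along y, axis 115 mm above the origin, between uprights at y = -36 and +36 mm (4.4 mm thick). At the start its axes are parallel to the wash stand's.
- basket_handle (a point): Centre of the basket's orange handle, 155 mm above the tray's underside and 40 mm above the crossbar's axis, axes as the basket's. The handle is a block 12 mm along x, 34 mm along y, 40 mm high; pinch it across the 12 mm (along x) from above.
- wash_stand: Fixed stand with a blue foot (130 x 90 x 10 mm). Origin on the chest top under the centre of its post (12 x 20 mm, 180 mm high). Its fork points along its -x axis: two level prongs, 6 mm wide at y = -20 and +20 mm, ending at x = -97 mm.
- wash_seat (a point): Centre of the basket's crossbar as it hangs at the start, in a trough 10 mm deep near the tips of the wash fork; axes as the wash stand's. To unhook, lift the basket about 15 mm, then draw it straight out along -x for 90 mm or more (raised over about 70 mm on the fork, the tray strikes the prongs from below).
- dry_stand: Fixed stand with a white foot (130 x 90 x 10 mm). Origin on the chest top under the centre of its post (12 x 20 mm, 207 mm high). Its fork points along its -x axis: two level prongs (6 mm wide at y = -20 and +20 mm, underside 14 mm below the ledge), which pass under the crossbar between the basket's uprights. The seated bar's axis lies 3 mm to +x of the ledge's inner edge and 4 mm below the ledge.
- dry_edge_low (a point): Fixed point of the drying stand at x = -88, z = 160 mm: where the inner edge of the fork's ledge would be at the lowest, shortest setting. The real ledge is 0 to 45 mm higher and 0 to 10 mm further to -x, not measured. The ledge runs 33 mm from its inner edge toward -x to upturned tips, 6 mm thick and 8 mm high. On the +x side of the edge lies the notch, its floor 7 mm below the ledge.
- dry_buffer (a joint): Orange sprung buffer, 30 mm wide, from the notch floor to 8 mm above the ledge; at rest its face is 3 mm to +x of the ledge's inner edge, so the bar cannot drop in until it is pressed back. Value: its travel toward the stand's +x, 0 (at rest) to 0.014 m (solid stop); 3 N to start, 0.35 N more per mm. With the bar seated in the notch it reads 0.003.
- case_ring: Loose brass-coloured watch case ring, 44 x 48 x 6 mm, lying on the floor of the basket's tray; origin at the centre of its underside.
- loupe: Bystander: black eye loupe, 36 mm wide, 27 mm high, near the front edge; origin under its centre.
- screwdriver: Bystander: small screwdriver with blue end, 102 mm long, lying near the front edge; origin under its centre.
- tweezers: Bystander: black tweezers, 122 mm long, lying near the front edge; origin under their centre.
- wax_tin: Bystander: yellowed round pot with lid, 56 mm wide, 28 mm high, near the front edge; origin under its centre.
- movement: Bystander: watch movement on its holder, 41 mm wide, 9 mm high, near the front edge; origin under its centre.

How it is judged:
By the outcome, as a careful person would: the job done as asked, in the order asked, and still so for the second after the job is handed in, with the robot touching nothing.
It also fails if it takes over 72 s, if anything falls off the work surface, if the arm or the gripper's body presses on something with over 40 N, if the wrist force passes 120 N, or if a joint passes its speed limit or range.

ROBOT

A 7-joint arm with a two-finger parallel gripper is mounted at the origin on a cart in front of the work surface, level with it; the furniture and walls round the work are solid. World frame = base frame: x ahead of the robot, y to its left, z up, the work surface at z = 0. Lengths are in m, angles in rad, forces in N, time in s.
With the tool pointing down it reaches from about 0.375 to 0.925 m from the base axis. Payload 3.1 kg.
Tool frame: the origin (TCP) lies between the finger pads; the fingertips stand 19 mm ahead of it and the grasp point (between the pads) is the TCP; z points along the fingers, y is the line along which they close (so a half turn about z gives the same grasp; the last joint's range is limited). The gripper opens to 85 mm and grips with 20 to 120 N. Pads are 22 mm wide; open, the fingers measure 114 mm over their backs; the gripper's body (76 mm by 85 mm) begins 54 mm behind the grasp point. The pads swing forward as they close: fully open they stand 13 mm farther back than shut.
Start: joints at [1.024, 0.383, 0.044, 1.598, -0.018, 1.161, -0.05], TCP at [0.282, -0.586, 0.25] pointing down, gripper open.
Joint ranges: [-2.61, 2.61], [-0.41, 2.15], [-1.48, 1.57], [0, 2.5], [-1.57, 4.71], [0.05, 1.97], [-2.85, 2.85]. Speed limits (rad/s): [2.79, 2.79, 3.14, 3.14, 3.14, 3.14, 3.14].

INTERFACE

Orientations are given as a unit quaternion [x, y, z, w].
In Python, from bench import move_ptp, movel, move_j, move_gripper, pause, inverse_kinematics, read_camera, camera_params, MotionError, sign_off, look_for, tip_of, read_time_s, read_qpos, read_joint_vel, read_effort, read_eef_pos, read_tcp_rot, read_ft_force, read_ft_torque, read_finger_gap, read_grasp_force gives the robot as it stands. Calls block until the motion is done:
- move_ptp(position, orientation): joint-space move of the TCP to a pose.
- movel(position, orientation=None, speed=0.15): straight line of the TCP; orientation=None keeps the orientation; speed is the mean speed in m/s.
- move_j(angles): joint-space move.
- move_gripper(opening, effort=None): finger opening in m; effort is the grip in N (None keeps the last); returns when the fingers have stopped.
- pause(seconds).
- inverse_kinematics(position, orientation): joint angles nearest the present ones, or None.
- read_camera(name): name is "scene" or "top" or "wrist"; returns the picture (400x640x3 uint8, red, green, blue); there is no depth.
- camera_params(name): a dict with "K" (3x3 intrinsics, pixels), "dist_coeffs" ([k1, k2, p1, p2, k3] as OpenCV has them; the pictures are not rectified), "camera_from_world" (4x4, takes a point from world to camera coordinates). Camera axes: x right, y down, z forward; pixel columns grow to the right and rows downward; lengths in m; the calibration is good to about 2 mm. A picture is of the moment at which its call begins: read the wrist's pose just before it. camera_params takes no time and is no camera call; for the wrist camera it gives the pose at the moment of the call.
A pose or a line that the arm cannot do raises MotionError and nothing moves.
- sign_off(): hands the job in; it is judged then, once.
Trained networks look in the newest picture that a camera, given by its name, has taken for a name from the list of things; names that differ only in an ending like _2 or _b are one class to them, and where a whole thing is asked for, a point or a joint stands for the part that bears it (a point fixed in the world has none). Each returns a list of dicts, best first, with "confidence" (0 to 1); they miss things now and then, are a little off and sometimes report something else, mostly with a low value. They report only what shows in the picture. A call takes as long as a camera call.
- look_for(camera, name): "at" ([column, row] in pixels, amid what is visible of it).
- tip_of(camera, name): "at" ([column, row] in pixels: a listed point, or the origin of a listed thing).
Readings, each from a call of its own:
- read_time_s(): time.
- read_qpos(): joint angles.
- read_joint_vel(): joint speeds.
- read_effort(): joint torques, N m.
- read_eef_pos(): TCP position.
- read_tcp_rot(): TCP orientation.
- read_ft_force(): force on the tool from outside, world axes, zero at the start.
- read_ft_torque(): the same for the moment, N m.
- read_finger_gap(): finger opening in m.
- read_grasp_force(): force on a finger pad.
Only numpy, scipy, OpenCV 4.12 (cv2) and the standard library are available. Lean on these libraries where they do the work, as an engineer would, in place of code of your own. Each camera call takes 0.05 s, during which the arm holds its last target. There are 200 camera calls.

## Working session

There is one attempt and no reset: what is moved stays moved. The work goes in short steps, each a Python script; the robot and the scene stay as the last script left them, time stands still between calls to the robot, and variables do not carry over. Pictures are saved under pics/ and viewed, at most 10 in all, crops included, and the job is handed in when it is done.

```bash
ls; mkdir -p pics; cat > h.py <<'E'
from bench import *
import numpy as np, cv2
def ray(c,uv,P=None):
    P=P or camera_params(c); T=np.array(P["camera_from_world"]); K=np.array(P["K"])
    n=cv2.undistortPoints(np.array([[uv]],float),K,np.array(P["dist_coeffs"]))[0,0]
    R=T[:3,:3]; o=-R.T@T[:3,3]; d=R.T@np.array([n[0],n[1],1.]); return o,d/np.linalg.norm(d)
def atz(c,uv,z,P=None):
    o,d=ray(c,uv,P); return o+d*(z-o[2])/d[2]
def tri(rs):
    A=sum(np.eye(3)-np.outer(d,d) for o,d in rs); b=sum((np.eye(3)-np.outer(d,d))@o for o,d in rs)
    return np.linalg.solve(A,b)
def proj(c,p,P=None):
    P=P or camera_params(c); T=np.array(P["camera_from_world"])
    return cv2.projectPoints(np.array([p],float),cv2.Rodrigues(T[:3,:3])[0],T[:3,3],np.array(P["K"]),np.array(P["dist_coeffs"]))[0].reshape(-1)
def snap(c,f):
    im=read_camera(c); cv2.imwrite("pics/"+f,im[:,:,::-1]); return im
E
python3 - <<'E'
from h import *
for c in ("scene","top"):
    snap(c,c+"0.png")
    for n in ("basket","basket_handle","wash_stand","wash_seat","dry_stand","dry_edge_low","dry_buffer","case_ring"):
        for f in (look_for,tip_of):
            r=f(c,n)
            print(c,n,f.__name__,[(np.round(q["at"],1).tolist(),round(q["confidence"],2)) for q in r[:3]])
    P=camera_params(c);T=np.array(P["camera_from_world"]);print((-T[:3,:3].T@T[:3,3]).round(3))
print(read_time_s(),read_tcp_rot(),read_ft_force())
E
```

```text
pics
scene basket call [([356.6, 191.5], 0.69)]
scene basket call [([353.9, 198.8], 0.92), ([260.4, 240.0], 0.33)]
scene basket_handle call [([356.6, 192.5], 0.94)]
scene basket_handle call [([359.5, 159.0], 0.74)]
scene wash_stand call [([376.8, 212.1], 0.61)]
scene wash_stand call [([382.4, 219.3], 0.6)]
scene wash_seat call [([375.1, 212.1], 0.98), ([262.3, 239.0], 0.31)]
scene wash_seat call [([330.5, 240.1], 0.65), ([355.1, 168.7], 0.56), ([378.5, 219.8], 0.15)]
scene dry_stand call [([346.3, 275.2], 0.92)]
scene dry_stand call [([356.7, 295.1], 0.74), ([304.2, 171.1], 0.18)]
scene dry_edge_low call [([352.9, 278.1], 0.96)]
scene dry_edge_low call [([328.2, 243.2], 0.62)]
scene dry_buffer call [([336.4, 239.2], 0.73)]Traceback (most recent call last):
  File "<stdin>", line 6, in <module>
ValueError: it knows: basket, basket_handle, case_ring, dry_edge_low, dry_stand, loupe, movement, screwdriver, tweezers, wash_seat, wash_stand, wax_tin
```

```bash
python3 - <<'E'
from h import *
for c in ("top",):
    snap(c,c+"0.png")
    for n in ("basket","basket_handle","wash_stand","wash_seat","dry_stand","dry_edge_low"):
            r=tip_of(c,n)
            print(c,n,[(np.round(q["at"],1).tolist(),round(q["confidence"],2)) for q in r[:3]])
for c in ("scene","top"):
    P=camera_params(c);T=np.array(P["camera_from_world"]);print((-T[:3,:3].T@T[:3,3]).round(3))
a=cv2.imread("pics/scene0.png");b=cv2.imread("pics/top0.png")
cv2.imwrite("pics/v0.png",cv2.resize(a,(800,500)));cv2.imwrite("pics/v1.png",cv2.resize(b,(800,500)))
print(read_time_s(),read_tcp_rot(),read_ft_force())
E
```

```text
top basket [([262.0, 193.2], 0.77), ([261.2, 192.4], 0.43)]
top basket_handle [([251.2, 175.2], 0.92)]
top wash_stand [([262.5, 166.8], 0.92)]
top wash_seat [([252.6, 184.7], 0.58)]
top dry_stand [([352.3, 153.0], 0.8)]
top dry_edge_low [([359.2, 167.5], 0.78), ([256.4, 179.9], 0.27)]
[ 0.876 -0.601  0.968]
[ 0.418 -0.045  1.05 ]
1.05 [ 9.74922249e-01  2.22545744e-01  9.70459969e-06 -2.60994869e-05] [ 0.08434615 -0.11022603  0.52751729]
```

View pics/v0.png

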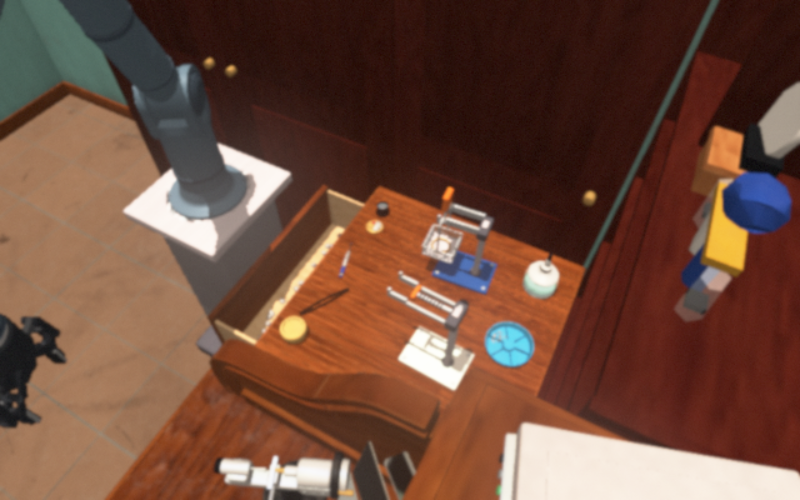

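View pics/v1.png

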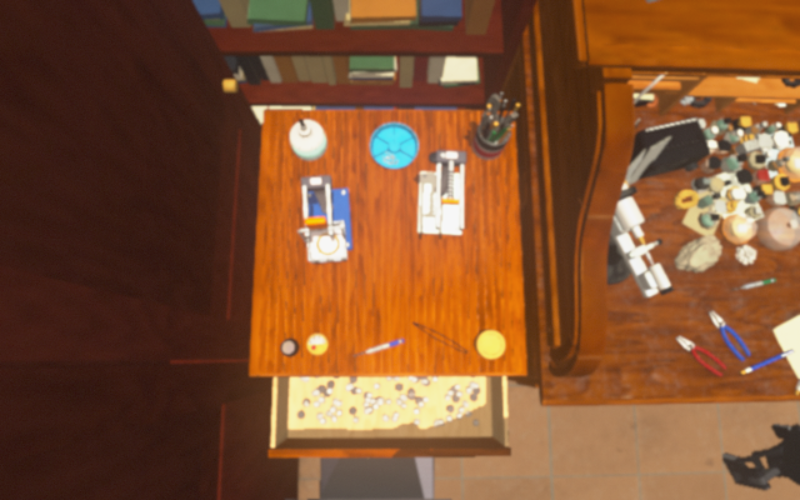

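The scene view shows the basket on the blue stand, with its handle at about (358,158) in camera pixels. The white stand's fork is at about (330,235), with the orange buffer at about (333,233). In the top view both forks point down the image, towards the robot. The handle is at (252,177) and the buffer at (361,161).

```bash
python3 - <<'E'
from h import *
S={"handle":(359.5,159),"dry_edge_low":(328.2,243.2),"wash_seat":(355.1,168.7),"basket":(353.9,198.8),"buffer":(333,233)}
T={"handle":(251.2,175.2),"dry_edge_low":(359.2,167.5),"wash_seat":(252.6,184.7),"basket":(262,193.2),"buffer":(361,161)}
for k in S:
    p=tri([ray("scene",S[k]),ray("top",T[k])]); print(k,p.round(4),(proj("scene",p)-S[k]).round(1),(proj("top",p)-T[k]).round(1))
for n,s,t in(("wash",(382.4,219.3),(262.5,166.8)),("dry",(356.7,295.1),(352.3,153))):
    print(n,atz("scene",s,0).round(4),atz("top",t,0).round(4))
print(camera_params("top")["K"],camera_params("scene")["K"])
# blobs orange
for c in("scene","top"):
    im=cv2.imread(f"pics/{c}0.png");h=cv2.cvtColor(im,cv2.COLOR_BGR2HSV)
    m=cv2.inRange(h,(8,190,150),(18,255,255));n,l,st,ce=cv2.connectedComponentsWithStats(m)
    print(c,[(st[i].tolist(),ce[i].round(1).tolist()) for i in range(1,n) if st[i][4]>15 and 130<ce[i][1]<260 and 200<ce[i][0]<420])
a=cv2.imread("pics/scene0.png")[135:315,270:450];b=cv2.imread("pics/top0.png")[110:230,230:390]
cv2.imwrite("pics/v2.png",np.hstack([cv2.resize(a,(400,400)),cv2.resize(b,(400,300)).copy() if 0 else cv2.copyMakeBorder(cv2.resize(b,(400,300)),0,100,0,0,0)]))
E
```

```text
handle [0.636  0.0804 0.2155] [ 0.2 -0.1] [0.2 0.2]
dry_edge_low [ 0.667  -0.1461  0.1619] [ 0.5 -0.1] [0.3 0.4]
wash_seat [0.6265 0.0833 0.1714] [ 0.3 -0.1] [0.2 0.3]
basket [0.6343 0.0781 0.054 ] [-0.1  0. ] [-0.1 -0.1]
buffer [ 0.6724 -0.1433  0.2033] [-1.1  0.2] [-0.7 -0.9]
wash [0.7243 0.09   0.    ] [0.7152 0.085  0.    ]
dry [ 0.7583 -0.158   0.    ] [ 0.7525 -0.1465  0.    ]
[[423.2260463    0.         321.24636052]
 [  0.         423.2260463  199.9037224 ]
 [  0.           0.           1.        ]] [[412.230421     0.         323.07653546]
 [  0.         412.230421   198.50310188]
 [  0.           0.           1.        ]]
scene [([354, 149, 9, 12, 74], [358.1, 154.8]), ([205, 150, 146, 149, 5277], [276.7, 230.5]), ([333, 178, 10, 6, 23], [337.2, 180.3]), ([391, 186, 47, 28, 422], [413.9, 199.0])]
top [([199, 88, 223, 213, 33372], [309.3, 209.1])]
```

View pics/v2.png

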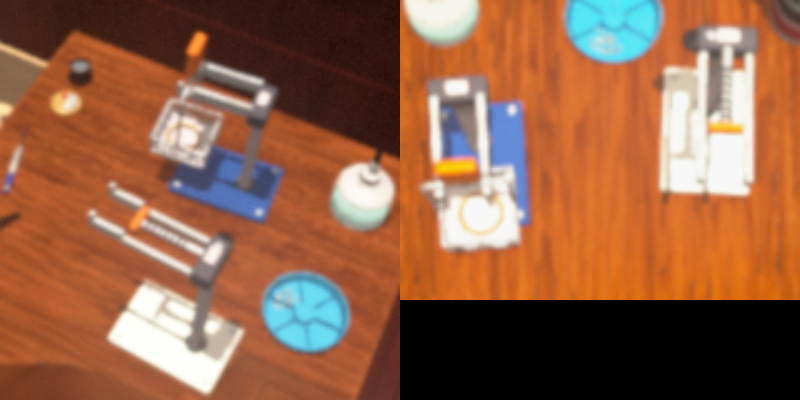

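```bash
cat >> h.py <<'E'
def q(th): return [np.cos(th/2),np.sin(th/2),0.,0.]
E
python3 - <<'E'
from h import *
for s in(1,-1):
    print(s,inverse_kinematics([.5,-.03,.42],q(s*np.pi/2)),inverse_kinematics([.63,.08,.36],q(s*np.pi/2)))
s=1
move_ptp([.36,-.45,.42],q(np.pi/4)); move_ptp([.50,-.03,.42],q(s*np.pi/2))
snap("wrist","w0.png"); P=camera_params("wrist"); import pickle; pickle.dump(P,open("w0.pkl","wb"))
for n in ("basket_handle","wash_seat","dry_edge_low","dry_stand","wash_stand"):
    print(n,[(np.round(d["at"],1).tolist(),round(d["confidence"],2)) for d in tip_of("wrist",n)[:2]])
T=np.array(P["camera_from_world"]);print((-T[:3,:3].T@T[:3,3]).round(3),T[2,:3])
print(read_time_s(),read_ft_force())
E
```

```text
1 [ 0.49616159  0.01768407 -0.52059591  1.68815794  0.00887368  1.43809814
 -0.02554095] [ 0.29173045  0.3499419  -0.62570352  1.47279957  0.20575399  1.38508205
 -0.34311805]
-1 [-1.56196036 -0.39456435  1.24745697  1.74971306  0.37346198  1.52668173
  2.78494933] [ 0.65828094  0.57104252 -1.24224883  1.45666029  0.53883933  1.49326665
  2.56777895]
basket_handle [([454.1, 70.8], 0.77), ([453.5, 208.8], 0.53)]
wash_seat []
dry_edge_low [([442.1, 243.8], 0.89), ([295.6, 205.7], 0.54)]
dry_stand [([451.2, 211.9], 0.75)]
wash_stand [([446.7, 77.9], 0.59)]
[0.5   0.042 0.545] [-0.00105228 -0.29587011 -0.9552276 ]
3.8917 [ 0.30808739  0.40800699 -0.0079747 ]
```

View pics/w0.png

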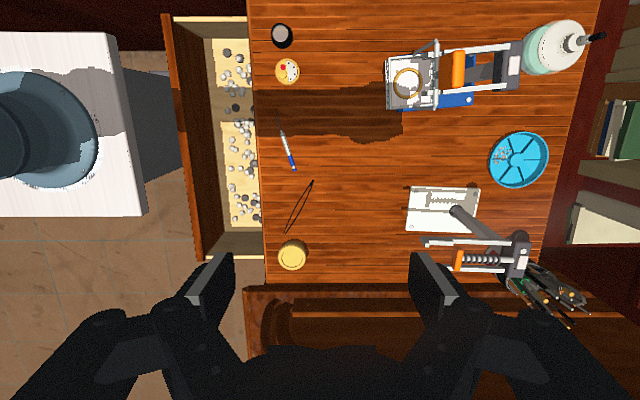

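The wrist view shows the handle at (458,70), the wash fork prongs at roughly (440–520, 50–95), the dry fork at (424–525, 238–275) and its buffer at (457,260). I'll zoom in to measure yaw and ledge height.

```bash
python3 - <<'E'
import cv2,numpy as np
a=cv2.imread("pics/w0.png")
A=cv2.resize(a[10:120,370:570],(800,440),interpolation=cv2.INTER_CUBIC)[0:300]
A=cv2.resize(a[20:120,375:535],(480,300),interpolation=cv2.INTER_CUBIC)
B=cv2.resize(a[180:285,400:540],(800,600),interpolation=cv2.INTER_CUBIC)
cv2.imwrite("pics/v3.png",B)
cv2.imwrite("pics/v4.png",cv2.resize(a[20:125,375:535],(800,525),interpolation=cv2.INTER_CUBIC))
E
```

```text
(no output)
```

View pics/v3.png

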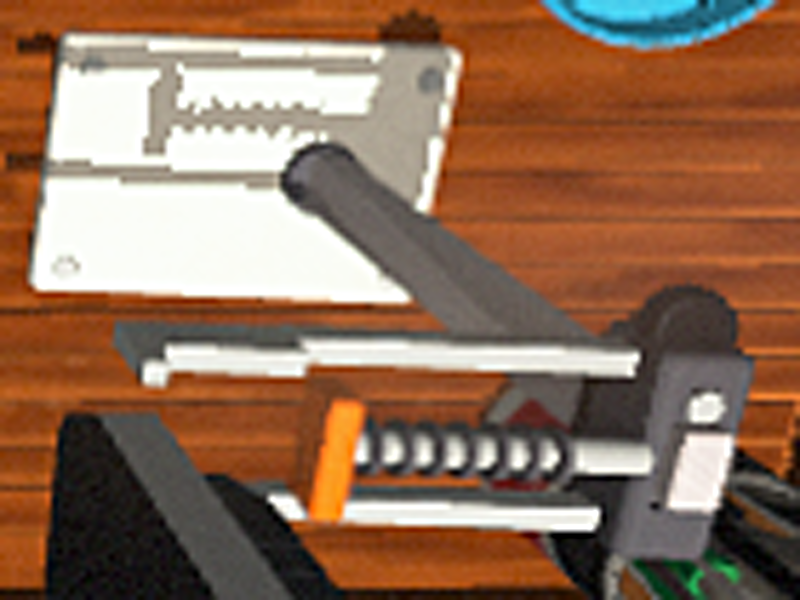

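View pics/v4.png

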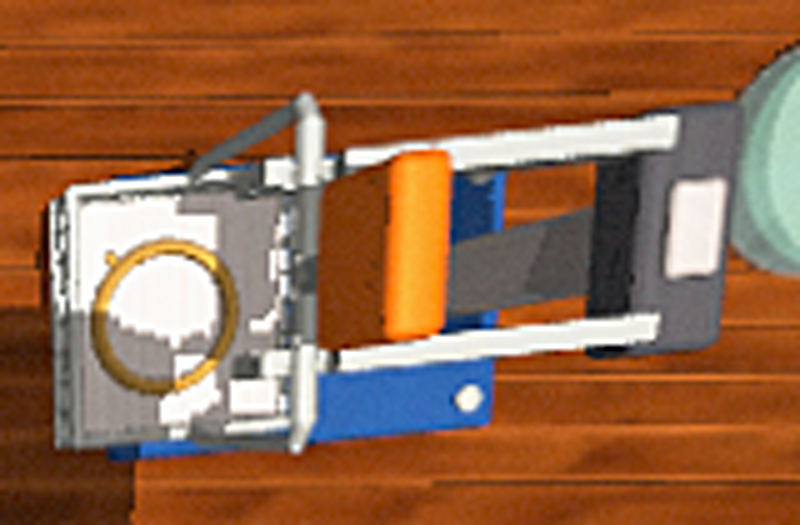

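The zooms show the handle's top face centred at about (459,69), and crossbar ends at (436.6,41) and (434.6,108). The dry foot's corners are clear, and the buffer's top spans (463,250) to (456.5,270).

```bash
python3 - <<'E'
from h import *
import pickle; P=pickle.load(open("w0.pkl","rb"))
B=lambda x,y:(400+x/800*140,180+y/600*105)
A=lambda x,y:(375+x/5,20+y/5)
g=lambda uv,z:atz("wrist",uv,z,P).round(4)
yaw=lambda a,b:np.degrees(np.arctan2(*(b-a)[[1,0]])).round(2)
print("handle top",g(A(419,243),.2355)); 
c1,c2=g(A(308,105),.1755),g(A(298,440),.1755);print("bar",c1,c2,(c1+c2)/2,np.linalg.norm(c1-c2),yaw(c2,c1)-90)
for a,b in(((340,158),(675,125)),((345,365),(655,325))):print("wash prong",yaw(g(A(*a),.18),g(A(*b),.18)))
h1,h2=g(A(424,155),.2355),g(A(415,333),.2355);print("handle yaw",yaw(h2,h1)-90,np.linalg.norm(h1-h2))
f=[g(B(*p),.01) for p in((62,33),(462,47),(410,300),(30,290))];print("dry foot",f,sum(f)/4,yaw(f[0],f[1]),yaw(f[3],f[2]),yaw(f[3],f[0])-90)
print("post base",g(B(318,175),.01))
# triangulate with scene/top
for n,s,t,w in(("buffer",(333,233),(361,161),B(339,458)),("handletop",(358.5,152),None,A(419,243))):
    rs=[ray("scene",s),ray("wrist",w,P)]+([ray("top",t)] if t else [])
    p=tri(rs);print(n,p.round(4),(proj("scene",p)-s).round(1),(proj("wrist",p,P)-w).round(1))
    if t: print(tri([rs[0],rs[1]]),tri([rs[1],rs[2]]))
for z in(.17,.19,.21):
    b1,b2=g(B(349,401),z),g(B(328,516),z);print(z,"buf w",np.linalg.norm(b1-b2),(b1+b2)/2,yaw(b2,b1)-90,"prong gap",np.linalg.norm(g(B(450,350),z)-g(B(450,508),z)),
      yaw(g(B(310,352),z),g(B(630,362),z)),"tips",g(B(155,372),z))
E
```

```text
handle top [0.6313 0.0762 0.2355]
bar [0.6283 0.1112 0.1755] [0.6341 0.0402 0.1755] [0.6312 0.0757 0.1755] 0.07123650749440205 4.670000000000002
wash prong 4.65
wash prong 6.65
handle yaw 4.760000000000005 0.03130814590485997
dry foot [array([ 0.6655, -0.0984,  0.01  ]), array([ 0.7955, -0.1037,  0.01  ]), array([ 0.7917, -0.1929,  0.01  ]), array([ 0.6623, -0.1888,  0.01  ])] [ 0.72875 -0.14595  0.01   ] -2.33 -1.81 -2.030000000000001
post base [ 0.7547 -0.1476  0.01  ]
buffer [ 0.6729 -0.1441  0.2059] [-0.9 -0. ] [-1.2 -0.6]
[ 0.67460824 -0.14414265  0.20680613] [ 0.67016826 -0.14306744  0.21048217]
handletop [0.6306 0.0767 0.24  ] [-0.5  0.2] [ 1.4 -1.1]
0.17 buf w 0.03161581882539181 [ 0.6929 -0.165   0.17  ] -1.8100000000000023 prong gap 0.04338963009752449 -2.08 tips [ 0.6456 -0.1414  0.17  ]
0.19 buf w 0.03001349696386611 [ 0.68265 -0.154    0.19   ] -1.7199999999999989 prong gap 0.041154586621663436 -2.12 tips [ 0.6378 -0.1316  0.19  ]
0.21 buf w 0.028314307337457496 [ 0.67235 -0.14295  0.21   ] -1.8199999999999932 prong gap 0.03882074187853704 -2.08 tips [ 0.6301 -0.1218  0.21  ]
```

Measured: wash yaw is about 4.7° and the handle is at (0.631, 0.076, 0.2155). Dry yaw is about −2.1°, the ledge is at z≈0.20 and its inner edge at x≈0.665. Now I'll grasp and unhook.

```bash
python3 - <<'E'
from h import *
pw=np.radians(4.8); ow=q(np.pi/2+pw)
c=np.array([.6313,.0764,.217])
move_gripper(.05,80)
move_ptp(c+[0,0,.09],ow)
r=tip_of("wrist","basket_handle") if snap("wrist","w1.png") is not None else 0
print([(d["at"],d["confidence"]) for d in r], proj("wrist",[.6313,.0764,.2155]))
movel(c+[0,0,.03],ow,.12); movel(c,ow,.06)
print(read_ft_force(),read_eef_pos())
move_gripper(0.,80); pause(.2)
print(read_finger_gap(),read_grasp_force(),read_ft_force(),read_ft_torque(),read_eef_pos(),read_time_s())
movel(c+[0,0,.016],ow,.04); pause(.2)
print(read_ft_force(),read_ft_torque(),read_finger_gap(),read_eef_pos(),read_time_s())
snap("wrist","w2.png");snap("scene","s2.png")
E
python3 - <<'E'
import cv2,numpy as np
s=cv2.imread("pics/s2.png")[120:270,280:460]
cv2.imwrite("pics/v5.png",np.hstack([cv2.resize(cv2.imread("pics/w2.png"),(440,275)),cv2.resize(s,(330,275))]))
E
```

```text
[([321.7, 207.8], 0.86)] [321.29810723 205.01362591]
[ 0.49112888  0.78582843 -0.24599072] [0.63122971 0.07644253 0.21671462]
0.010895059945644362 77.8212583065033 [-0.25168502 -1.02980059  3.96041029] [-0.00997827  0.20028691  0.04851899] [0.63151929 0.07652163 0.21757574] 7.1833
[ 0.33609147  0.10926855 -3.98277191] [0.05825215 0.00737672 0.03104046] 0.010783314041518761 [0.63104307 0.07631215 0.23258136] 7.9333
```

View pics/v5.png

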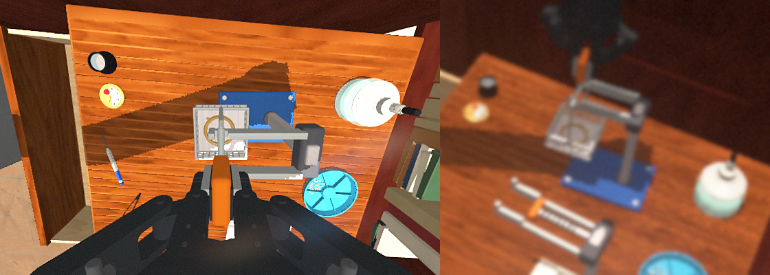

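The basket is held and lifted about 16 mm off the wash trough, level, with the ring still in it. Next I draw it out, carry it across and move in over the drying fork.

```bash
python3 - <<'E'
from h import *
pw=np.radians(4.8); ow=q(np.pi/2+pw); pd=np.radians(-2.1); od=q(np.pi/2+pd)
u=np.array([np.cos(pw),np.sin(pw),0]); v=np.array([np.cos(pd),np.sin(pd),0])
p=np.array([.6311,.0763,.2326])
p=p-.105*u; movel(p,None,.1)
b=np.array([.6425,-.143,.274])
movel([p[0],p[1],b[2]],None,.12)
s=b-.11*v; movel(s,od,.12)
pause(.3); print("free",read_ft_force(),read_ft_torque(),read_time_s())
movel(b,None,.1); pause(.3)
print(read_ft_force(),read_eef_pos(),read_time_s())
snap("wrist","w3.png");snap("scene","s3.png")
s=cv2.imread("pics/s3.png")[165:285,270:420]
w=cv2.imread("pics/w3.png")
cv2.imwrite("pics/v6.png",np.hstack([cv2.resize(w[100:400,160:520],(432,360)),cv2.resize(s,(368,360))]))
E
```

```text
free [ 0.73044917  0.09503264 -2.59803283] [ 0.04236975 -0.01715892 -0.00101544] 11.9
[-0.62255603 -0.38607738 -3.58835155] [ 0.64223153 -0.14311366  0.27416306] 13.45
```

View pics/v6.png

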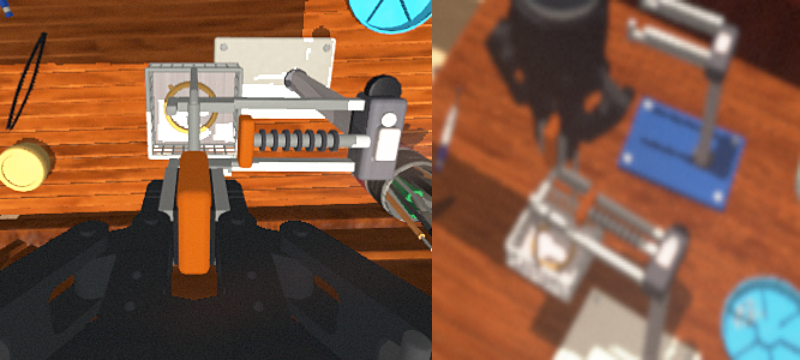

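The bar is over the ledge, just behind the tips (at about column 193 of the view, against 168 for the tips and 238 for the buffer). I'll feel downward now.

```bash
cat >> h.py <<'E'
pd=np.radians(-2.1); v=np.array([np.cos(pd),np.sin(pd),0.])
def ft(n=6):
    f=[]
    for _ in range(n): pause(.02); f.append(read_ft_force())
    return np.mean(f,0)
E
python3 - <<'E'
from h import *
f0=ft(12); print("base",f0)
p=np.array([.6425,-.143,.274])
while p[2]>.215:
    p[2]-=.001 if p[2]<.262 else .002
    movel(p,None,.03); d=ft(4)-f0
    if abs(d[2])>1.5 or np.hypot(*d[:2])>2: 
        d=ft(8)-f0; print(p[2],d.round(2))
        if d[2]>2.5 or np.hypot(*d[:2])>3: break
print(read_eef_pos(),ft(8)-f0,read_time_s())
import json; json.dump([p.tolist(),f0.tolist()],open("st.json","w"))
E
```

```text
base [ 0.11646974  0.19526531 -2.59711481]
0.244 [-0.09 -0.12  2.43]
0.243 [-1.   -0.62  6.19]
[ 0.64285118 -0.14304402  0.24367231] [-0.91520671 -0.07449923  6.57862785] 21.75
```

```bash
python3 - <<'E'
from h import *
import json
p,f0=json.load(open("st.json")); p=np.array(p);f0=np.array(f0)
p[2]+=.0006; movel(p,None,.03); print(ft()-f0)
s=0;n=0
while s<.042:
    s+=.002 if s<.012 or n else .001
    movel(p+v*s,None,.03); d=ft(5)-f0; a=d@v
    print(round(s*1000,1),d.round(2),end=" ")
    if a<-9 or d[2]>10: print("stop");break
    if a<-2.8:
        n+=1
        if n>=4: break
print(read_eef_pos(),read_time_s()); json.dump([(p+v*s).tolist(),f0.tolist()],open("st.json","w"))
E
```

```text
[-0.02440591 -0.05293467  5.96108794]
2.0 [-3.07 -0.13  7.79] 4.0 [-4.59 -0.1   8.36] 6.0 [-4.87 -0.02  8.85] 8.0 [-5.37  0.06  9.02] [ 0.64838819 -0.14338219  0.24328926] 23.4333
```

The sideways force rose along with the load, so it is friction. I'll lighten the vertical load to about 2–3 N and keep sliding, correcting height as I go.

```bash
python3 - <<'E'
from h import *
import json
p,f0=json.load(open("st.json")); p=np.array(p);f0=np.array(f0)
def trim(p,t=2.5):
    for _ in range(4):
        d=ft(5)-f0
        if abs(d[2]-t)<1: break
        p[2]+=np.clip((d[2]-t)*.00022,-.0006,.0012); movel(p,None,.03)
    return d
print(trim(p).round(2),p)
s=0
while s<.03:
    p+=v*.0015; s+=.0015
    movel(p,None,.03); d=trim(p); a=d@v; e=read_eef_pos()
    print(round(s*1000,1),d.round(2),(np.array([p[0],p[2],e[0],e[2]])*1000).round(1))
    if a<-4.5 or d[2]<-2: break
print(read_time_s()); json.dump([p.tolist(),f0.tolist()],open("st.json","w"))
E
```

```text
[-0.44 -0.07  0.86] [ 0.65049463 -0.14329315  0.24485193]
1.5 [ 0.3  -0.03  1.91] [652.  244.5 652.1 244.7]
3.0 [-0.31  0.12  2.63] [653.5 244.5 653.5 244.6]
4.5 [-1.12 -0.39  2.84] [655.  244.5 654.9 244.5]
6.0 [-1.61 -0.31  3.19] [656.5 244.5 656.5 244.5]
7.5 [-1.55 -0.74  3.34] [658.  244.5 658.1 244.5]
9.0 [-1.13 -0.08  3.25] [659.5 244.5 659.7 244.5]
10.5 [-1.61 -0.36  3.29] [661.  244.5 661.2 244.5]
12.0 [-1.67 -0.58  3.4 ] [662.5 244.5 662.6 244.5]
13.5 [-1.11 -0.25  2.89] [664.  244.8 664.  244.6]
15.0 [-3.42  0.01  2.62] [665.5 245.1 665.  244.7]
16.5 [-3.61 -0.16  1.64] [667.  245.1 666.8 244.7]
18.0 [-4.32 -0.06  1.55] [668.5 244.8 668.4 244.8]
19.5 [-4.39  0.    1.85] [670.  244.8 669.9 244.8]
21.0 [-4.95 -0.14  1.57] [671.5 244.8 671.2 244.7]
30.7667
```

Buffer contact came at x≈0.6645, which matches the expected edge, and the force is following the spring rate. The bar is now about 7 mm past the edge, so I press slightly further and lower it.

```bash
python3 - <<'E'
from h import *
import json
p,f0=json.load(open("st.json")); p=np.array(p);f0=np.array(f0)
p+=v*.0015; movel(p,None,.03); print((ft()-f0).round(2))
z0=p[2]
while z0-p[2]<.0115:
    p[2]-=.001; movel(p,None,.03); d=ft(5)-f0; e=read_eef_pos()
    print((np.array([p[0],p[2],e[0],e[2]])*1000).round(1),d.round(2))
    if d[2]>6.5 or d@v<-10: break
print(read_time_s()); json.dump([p.tolist(),f0.tolist()],open("st.json","w"))
snap("wrist","w4.png");snap("scene","s4.png")
s=cv2.imread("pics/s4.png")[165:285,270:420]
w=cv2.imread("pics/w4.png")
cv2.imwrite("pics/v7.png",np.hstack([cv2.resize(w[100:400,160:520],(432,360)),cv2.resize(s,(368,360))]))
E
```

```text
[-5.29  0.2   1.84]
[673.  243.8 672.5 243.7] [-5.69 -0.25  2.45]
[673.  242.8 672.5 242.7] [-5.34 -0.26  1.6 ]
[673.  241.8 672.5 241.8] [-5.98  0.15  1.92]
[673.  240.8 672.5 240.8] [-5.79 -0.    2.06]
[673.  239.8 672.6 239.9] [-5.88  0.07  2.46]
[673.  238.8 672.6 239. ] [-5.48 -0.11  2.41]
[673.  237.8 672.6 238. ] [-5.95 -0.19  2.89]
[673.  236.8 672.7 237.6] [-6.3  -0.02  4.21]
[673.  235.8 672.8 237.4] [-7.34 -0.    6.41]
[673.  234.8 672.9 237.2] [-8.43  0.3   8.65]
34.45
```

View pics/v7.png

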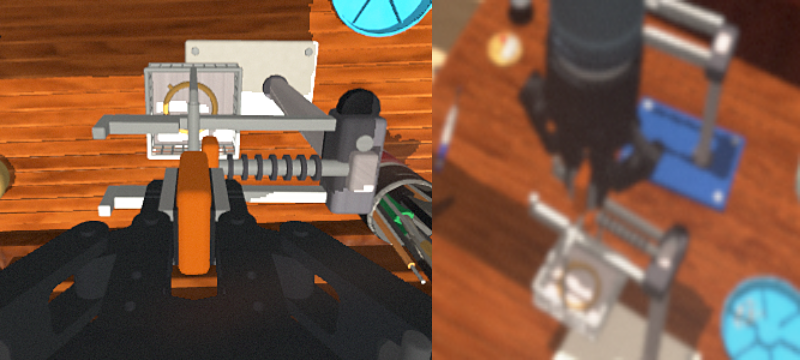

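The bar dropped 7 mm onto the notch floor, as specified, and the buffer is pressed back. I'll ease the load, let the buffer push the bar home, and release.

```bash
python3 - <<'E'
from h import *
import json
p,f0=json.load(open("st.json")); p=np.array(p);f0=np.array(f0)
p[2]=.2370; movel(p,None,.03); print((ft()-f0).round(2))
for k in range(8):
    p-=v*.001; movel(p,None,.03); d=ft(5)-f0; print((p[0]*1000).round(1),(read_eef_pos()*1000 if hasattr(read_eef_pos(),'dtype') else read_eef_pos()),d.round(2))
    if d@v>-1: break
f=read_eef_pos()
move_gripper(.018); pause(.2); print(read_ft_force(),read_finger_gap(),read_eef_pos())
snap("wrist","w5.png"); move_gripper(.045); 
e=np.array(read_eef_pos()); e[2]+=.07; movel(e,None,.08)
move_ptp(e+[-.12,.05,.1],q(np.pi/2+pd)); pause(.5)
print(read_time_s(),read_ft_force())
snap("wrist","w6.png");snap("scene","s6.png")
s=cv2.imread("pics/s6.png")[165:285,270:420]
w=cv2.imread("pics/w6.png")
cv2.imwrite("pics/v8.png",np.hstack([cv2.resize(w[100:350,300:600],(432,360)),cv2.resize(s,(368,360))]))
E
```

```text
[-6.21 -0.3   4.01]
672.0 [ 672.46055756 -144.05889315  237.6551724 ] [-4.38 -0.19  4.02]
671.0 [ 671.69791561 -144.0015461   237.57657505] [-2.9  -0.42  4.44]
670.0 [ 670.47004125 -143.98915074  237.45960237] [-2.29 -0.24  5.25]
669.0 [ 669.21403595 -143.95368463  237.3337867 ] [-1.99 -0.41  6.  ]
668.0 [ 668.37768961 -143.96810779  237.3308561 ] [-1.57 -0.66  6.14]
667.0 [ 668.11399349 -143.93978782  237.44156916] [ 1.57 -0.5   5.1 ]
[ 0.816      -0.929821   -0.50267551] 0.017898169182324494 [ 0.66644552 -0.14381097  0.23634612]
39.9917 [ 0.89785376 -0.36046632 -0.563336  ]
```

View pics/v8.png

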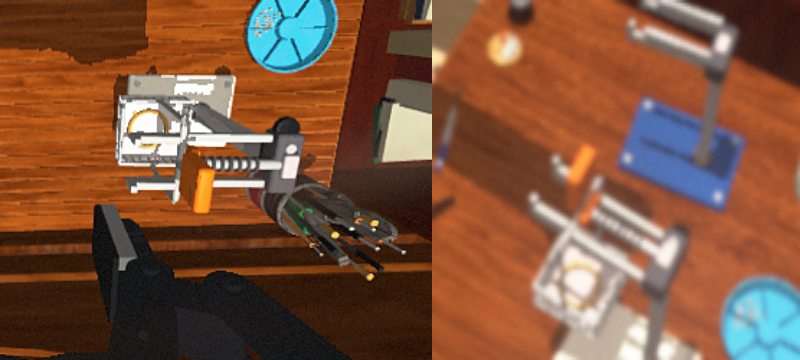

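The basket hangs in the notch with the buffer against the bar, the ring is in the tray and the gripper is clear.

```bash
python3 -c "
from bench import *
pause(1.5); print(read_time_s(),sign_off())"
```

```text
the job is handed in; nothing more can be done
41.5917 None
```

I hung the basket in the drying fork's notch, with the buffer holding the bar and the ring still in the tray, and handed the job in at 41.6 s; the highest feeling force I read was about 12 N, when the bar was pressed onto the notch floor, right at your limit.

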